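Put the blue spectacle case away in the valet chest

TASK

Put the blue spectacle case away in the drawer of the valet chest that lies under the blue plate. Push the toggle on the chest over towards the blue plate and hold it there until that drawer has run all the way out, then let the toggle spring back; lay the case flat in the drawer without dropping it, and push the drawer fully home until it latches. Keep the other drawer shut and leave the red case and the other things on the dresser where they are.

Things in the scene. Friction and masses are not known exactly. Their poses are not given: they have to be found in the camera images.
- chest: dark wooden valet chest, fixed, 220 mm deep (its x), 300 wide (its y), 105 high, two drawers side by side in the face towards the robot (its -x). Origin: centre of its underside; x runs front to back, y to the left drawer, z up. Its body's front is at x = -110 mm, its 8 mm top overhangs to -120; shut drawer fronts lie at -132. Place and yaw vary.
- plate_blue: blue plate, 35 x 70 x 3 mm, fixed on the chest's top near the front, above the drawer to use: at the chest's own (-75, +85) mm above the left drawer or (-75, -85) mm above the right one. Origin: centre of its underside.
- plate_red: red plate, the same, above the other drawer.
- toggle (a joint): toggle angle (rad): 0 upright, + leaning to the chest's +y (left), - to -y; stops at +-0.55; spring-centred, 0.6 N m/rad. Held beyond about 0.3 it frees the drawer on the side it leans to, which runs out by its own spring in about 2 s; let go early and the drawer catches again on the way (every 50 mm). It twitches when a drawer is pushed shut.
- toggle_tip (a point): top end of the toggle, an upright round black stick with a yellow band, 80 mm high and 16 to 24 mm thick. Its pivot is at the level of the chest's top, at the chest's own (-50, 0) mm (60 mm behind the front face); it tips sideways, about the chest's x axis.
- drawer_left (a joint): how far the left (chest +y) drawer is out (m): 0 shut and latched, 0.15 fully out along the chest's -x. A spring pushes it out (2 N shut, 1.2 N out; damping 25 N s/m). Pushed shut, it clicks over catches at 0.10, 0.05 and 0, needing about 15 N at a slow push; it goes up to 8 mm past 0 and settles back on the catch.
- drawer_left_floor (a point): on the left drawer's floor (16 mm above the table), mid of the part that is clear of the chest when fully out; moves with the drawer, axes as the chest's. Then the free opening about it is -75 to +69 mm in x and +-60 mm in y; side walls reach 66 mm and the front panel 93 mm above the table.
- drawer_left_front (a point): centre of the outer face of the left drawer's front panel (143 mm wide, 90 mm high, from 3 to 93 mm above the table), moves with the drawer; the face looks along the chest's -x.
- drawer_right (a joint): the same for the right (chest -y) drawer.
- drawer_right_floor (a point): the same point in the right drawer.
- drawer_right_front (a point): the same point on the right drawer's front.
- case_blue: loose closed hard blue spectacle case, 110 mm long (its x), 50 mm wide (its y), 36 mm high, about 140 g. Origin: centre of its underside. It lies on the dresser top to the left or right in front of the chest, at any yaw within about half a radian of straight ahead.
- case_red: the same case in red; leave it where it is.
- ring_dish: loose white dish, 64 mm across, 20 mm high, at the back of the chest's top; leave it. Origin: centre of its underside.
- scent: loose amber bottle, 52 mm across, 110 mm high; leave it. Origin: centre of its underside.
- polish_tin: loose dark shoe polish tin, 80 mm across, 35 mm high; leave it. Origin: centre of its underside.
- mug: loose blue mug, 76 mm across, 85 mm high; leave it. Origin: centre of its underside.
- shoe_brush: loose shoe brush, 160 x 50 x 40 mm; leave it. Origin: centre of its underside.
Things that resemble listed ones, but are neither listed nor needed, are in the scene too. Several things look just like the case_blue: the one meant starts farthest to the robot's left.

How it is judged:
By the outcome, as a careful person would: the job done as asked, in the order asked, and still so for the second after the job is handed in, with the robot touching nothing.
It also fails if it takes over 72 s, if anything falls off the work surface, if the arm or the gripper's body presses on something with over 40 N, if the wrist force passes 120 N, or if a joint passes its speed limit or range.

ROBOT

A 6-joint arm with a two-finger parallel gripper is mounted at the origin on the work surface. World frame = base frame: x ahead of the robot, y to its left, z up, the work surface at z = 0. Lengths are in m, angles in rad, forces in N, time in s.
With the tool pointing down it reaches from about 0.375 to 0.925 m from the base axis. Payload 5.7 kg.
Tool frame: the origin (TCP) lies between the finger pads; the fingertips stand 11 mm ahead of it and the grasp point (between the pads) lies 8 mm behind it; z points along the fingers, y is the line along which they close (so a half turn about z gives the same grasp; the last joint's range is limited). The gripper opens to 88 mm and grips with 3 to 60 N. Pads are 20 mm wide; open, the fingers measure 115 mm over their backs; the gripper's body (75 mm by 178 mm) begins 61 mm behind the grasp point.
Start: joints at [1.065, 0.359, 1.51, -0, 1.272, -0.115], TCP at [0.229, 0.555, 0.234] pointing down, gripper open.
Joint ranges: [-2.97, 2.97], [-1.01, 2.36], [0.21, 2.38], [-0.96, 4.11], [0.2, 2.71], [-2.98, 2.98]. Speed limits (rad/s): [2.39, 2.39, 3.14, 3.14, 3.14, 3.14].

INTERFACE

Orientations are given as a unit quaternion [w, x, y, z].
In Python, from rig import robot gives the robot as it stands. The module is installed in compiled form; this text tells all that it offers. Calls block until the motion is done:
- robot.move_ptp(position, orientation): joint-space move of the TCP to a pose.
- robot.move_l(position, feed=0.15, ori=None, force_limit=None): straight line of the TCP; ori=None keeps the orientation; feed is the mean speed in m/s. With force_limit (N) it stops when the force on the tool has changed by that much, and returns True; else False.
- robot.move_j(angles): joint-space move.
- robot.set_gripper(opening, squeeze=None): finger opening in m; squeeze is the grip in N (None keeps the last); returns when the fingers have stopped.
- robot.wait(seconds).
- robot.inverse_kinematics(position, orientation): joint angles nearest the present ones, or None.
- robot.get_state(): the state.
- robot.grab_frame(name): name is "scene" or "top" or "wrist"; returns the picture (420x560x3 uint8, red, green, blue); there is no depth.
- robot.calibration(name): a dict with "K" (3x3 intrinsics, pixels), "k1" (the pictures are not rectified: a ray, as slopes to the right and down, at radius r is drawn at 1 + k1 r^2 times it, then the intrinsics apply), "rvec" (rotation vector, rad) and "tvec" (3), from world to camera coordinates, as OpenCV has them; the wrist camera has in their place "hand_eye" (4x4, takes a point from camera to tool coordinates, whose origin is the TCP and whose axes are the flange's). Camera axes: x right, y down, z forward; pixel columns grow to the right and rows downward; lengths in m; the calibration is good to about 2 mm. A picture is of the moment at which its call begins: read the wrist's pose just before it. calibration takes no time and is no camera call.
A pose or a line that the arm cannot do raises robot.IKError and nothing moves.
- robot.job_done(): hands the job in; it is judged then, once.
Trained networks look in the newest picture that a camera, given by its name, has taken for a name from the list of things; names that differ only in an ending like _2 or _b are one class to them, and where a whole thing is asked for, a point or a joint stands for the part that bears it (a point fixed in the world has none). Each returns a list of dicts, best first, with "confidence" (0 to 1); they miss things now and then, are a little off and sometimes report something else, mostly with a low value. They report only what shows in the picture. A call takes as long as a camera call. They do not tell look-alikes from the thing itself.
- robot.cut_out(camera, target): "mask" (420x560 bool, what is visible of it) and "uv" ([column, row] in pixels, amid what is visible of it).
- robot.place_of(camera, target): "uv" ([column, row] in pixels: a listed point, or the origin of a listed thing).
The state is a dict: "clock": time; "qpos": joint angles; "qd": joint speeds; "tau": joint torques, N m; "position": TCP position; "orientation": TCP orientation; "wrist_force": force on the tool from outside, world axes, zero at the start; "torque": the same for the moment, N m; "opening": finger opening in m; "grip_force": force on a finger pad.
Only numpy, scipy, OpenCV 4.12 (cv2) and the standard library are available. Lean on these libraries where they do the work, as an engineer would, in place of code of your own. Each camera call takes 0.05 s, during which the arm holds its last target. There are 200 camera calls.

## Working session

There is one attempt and no reset: what is moved stays moved. The work goes in short steps, each a Python script; the robot and the scene stay as the last script left them, time stands still between calls to the robot, and variables do not carry over. Pictures are saved under pics/ and viewed, at most 10 in all, crops included, and the job is handed in when it is done.

```bash
mkdir -p pics
cat > h.py <<'E'
import numpy as np, cv2
from rig import robot
from scipy.spatial.transform import Rotation as R
def cam(name, st=None):
    c=robot.calibration(name); K=np.array(c["K"]);k1=c["k1"]
    if "hand_eye" in c:
        st=st or robot.get_state(); q=st["orientation"]
        T=np.eye(4);T[:3,:3]=R.from_quat(np.r_[q[1:],q[0]]).as_matrix();T[:3,3]=st["position"]
        M=T@np.array(c["hand_eye"]); return K,k1,M[:3,:3],M[:3,3]
    Rm=cv2.Rodrigues(np.array(c["rvec"],float))[0]; t=np.array(c["tvec"],float).ravel()
    return K,k1,Rm.T,-Rm.T@t
def w(cm,uv,z):
    K,k1,Rw,o=cm
    n=cv2.undistortPoints(np.array(uv,float).reshape(-1,1,2),K,np.array([k1,0,0,0.]),None,None).reshape(-1,2)
    d=np.c_[n,np.ones(len(n))]@Rw.T
    return o+d*((z-o[2])/d[:,2])[:,None]
def px(cm,P):
    K,k1,Rw,o=cm
    P=np.atleast_2d(P).astype(float)
    return cv2.projectPoints(P,cv2.Rodrigues(Rw.T)[0],-Rw.T@o,K,np.array([k1,0,0,0.]))[0].reshape(-1,2)
def down(yaw):  # tool z down, tool y axis along world yaw+90deg
    r=R.from_euler('z',yaw)*R.from_euler('x',np.pi); q=r.as_quat(); return np.r_[q[3],q[:3]]
def save(n,im): cv2.imwrite(f"pics/{n}.png",im[:,:,::-1])
E
python3 - <<'E'
from h import *
st=robot.get_state(); print(st["orientation"],st["clock"])
a=robot.grab_frame("scene");b=robot.grab_frame("top")
save("scene",a);save("top",b)
np.set_printoptions(precision=3,suppress=True)
for c in("top","scene"):
    cm=cam(c);print(c,cm[3])
    for n,z in(("plate_blue",.105),("plate_red",.105),("toggle_tip",.185),("drawer_left_front",.048),("drawer_right_front",.048),("case_blue",0),("case_red",0),("ring_dish",.105),("scent",0),("polish_tin",0),("mug",0),("shoe_brush",0)):
        for r in robot.place_of(c,n)[:4]:
            if r["confidence"]>.2: print(n,round(r["confidence"],2),np.round(r["uv"]),w(cm,r["uv"],z)[0])
E
```

```text
[-2.91212399e-04  1.94124211e-01  9.80976538e-01 -8.59105287e-04] 0.0
top [ 0.443 -0.062  1.354]
plate_blue 0.74 [272. 172.] [ 0.628 -0.036  0.105]
plate_blue 0.36 [378. 161.] [ 0.651 -0.332  0.105]
plate_red 0.82 [215. 165.] [0.65  0.123 0.105]
plate_red 0.58 [352. 246.] [ 0.414 -0.252  0.105]
toggle_tip 0.45 [242. 152.] [0.67  0.04  0.185]
drawer_left_front 0.65 [218. 187.] [0.595 0.125 0.048]
drawer_right_front 0.82 [268. 188.] [ 0.59  -0.022  0.048]
case_blue 0.92 [405. 242.] [ 0.422 -0.427  0.   ]
case_blue 0.9 [455. 266.] [ 0.347 -0.571  0.   ]
case_blue 0.89 [394. 299.] [ 0.255 -0.387  0.   ]
case_blue 0.59 [356. 243.] [ 0.421 -0.28   0.   ]
case_red 0.76 [170. 246.] [0.426 0.277 0.   ]
ring_dish 0.94 [281. 122.] [ 0.77  -0.063  0.105]
scent 0.88 [154. 161.] [0.684 0.323 0.   ]
polish_tin 0.72 [409. 197.] [ 0.557 -0.445  0.   ]
polish_tin 0.66 [118. 215.] [0.523 0.433 0.   ]
mug 0.94 [375. 161.] [ 0.67  -0.348  0.   ]
shoe_brush 0.91 [115. 212.] [0.53  0.443 0.   ]
scene [ 0.897 -0.622  1.068]
plate_blue 0.77 [323. 235.] [ 0.635 -0.031  0.105]
plate_red 0.78 [357. 199.] [0.647
[... 180 characters left out ...]
_blue 0.92 [111. 337.] [ 0.328 -0.566  0.   ]
case_blue 0.87 [174. 317.] [ 0.423 -0.427  0.   ]
case_blue 0.67 [139. 270.] [ 0.24  -0.382  0.   ]
case_blue 0.57 [210. 278.] [ 0.424 -0.281  0.   ]
case_red 0.58 [312. 161.] [0.411 0.274 0.   ]
ring_dish 0.82 [360. 268.] [ 0.769 -0.061  0.105]
ring_dish 0.26 [366. 147.] [0.566 0.343 0.105]
scent 0.75 [386. 186.] [0.673 0.324 0.   ]
scent 0.43 [354. 200.] [0.616 0.207 0.   ]
polish_tin 0.88 [208. 353.] [ 0.56  -0.445  0.   ]
polish_tin 0.43 [336. 204.] [0.577 0.158 0.   ]
mug 0.86 [264. 349.] [ 0.671 -0.354  0.   ]
mug 0.75 [358. 197.] [0.619 0.225 0.   ]
mug 0.36 [207. 352.] [ 0.557 -0.447  0.   ]
shoe_brush 0.65 [363. 148.] [0.526 0.434 0.   ]
```

View pics/top.png

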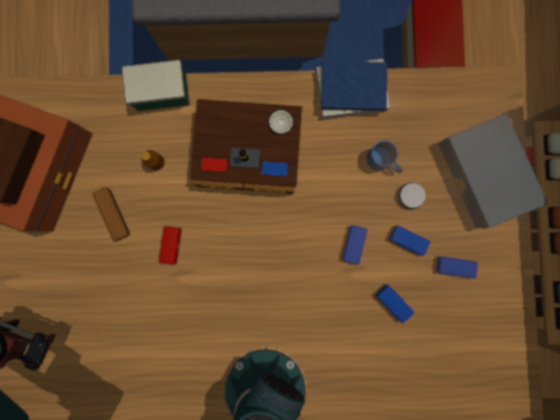

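View pics/scene.png

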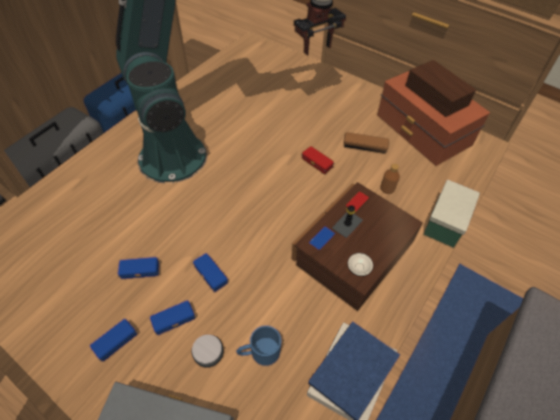

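The blue plate is at about (274,169) in the top view, on the right, so the right drawer is the one to use. Four things could be taken for case_blue, at top pixels (355,244), (410,240), (457,267) and (394,303). The farthest to the robot's left (largest y) is (355,244). The mug, the blue books and the blue plate are not cases. Next I'll refine the chest pose and check the chosen case in a close crop.

```bash
cat > m.py <<'E'
from h import *
from scipy.optimize import least_squares
np.set_printoptions(precision=4,suppress=True)
b=robot.grab_frame("top");a=robot.grab_frame("scene")
save("crop",cv2.resize(b[200:330,320:490],None,fx=4,fy=4,interpolation=cv2.INTER_CUBIC))
for c in("top","scene"):
    cm=cam(c);P=[]
    for n in("plate_blue","plate_red"):
        r=robot.cut_out(c,n)[0]; m=r["mask"]; v,u=np.nonzero(m)
        p=w(cm,[u.mean(),v.mean()],.1075)[0];P.append(p);print(c,n,r["confidence"],m.sum(),p)
    d=P[1]-P[0]; print("  dist",np.linalg.norm(d),"yaw",np.arctan2(-d[0],d[1]))
    rs=robot.cut_out(c,"drawer_left_floor")
    for n in("chest","case_blue"):
        for r in robot.cut_out(c,n)[:5]:
            if r["confidence"]<.3: continue
            v,u=np.nonzero(r["mask"]); p=w(cm,np.c_[u,v],.105 if n=="chest" else .03)[:,:2]
            (x,y),(s1,s2),ang=cv2.minAreaRect((p*1000).astype(np.float32))
            print(c,n,round(r["confidence"],2),(round(x),round(y)),round(s1),round(s2),round(ang,1))
E
python3 m.py
```

```text
top plate_blue 0.89 304 [ 0.6366 -0.0424  0.1075]
top plate_red 0.71 303 [0.6526 0.1262 0.1075]
  dist 0.1693216549708651 yaw -0.0949040005114379
top chest 0.59 (702, 36) 303 252 84.6
top case_blue 0.87 (247, -380) 117 51 42.1
top case_blue 0.82 (419, -272) 54 109 76.8
top case_blue 0.79 (351, -565) 118 55 79.4
top case_blue 0.61 (426, -431) 114 55 62.0
scene plate_blue 0.76 311 [ 0.6358 -0.0439  0.1075]
scene plate_red 0.66 229 [0.6531 0.1284 0.1075]
  dist 0.1731659145014291 yaw -0.10006219516426891
scene chest 0.57 (714, 11) 351 252 84.9
scene case_blue 0.95 (251, -386) 114 63 39.3
scene case_blue 0.74 (432, -434) 109 60 63.3
scene case_blue 0.67 (425, -274) 56 119 75.9
scene case_blue 0.65 (353, -569) 110 65 78.6
```

View pics/crop.png

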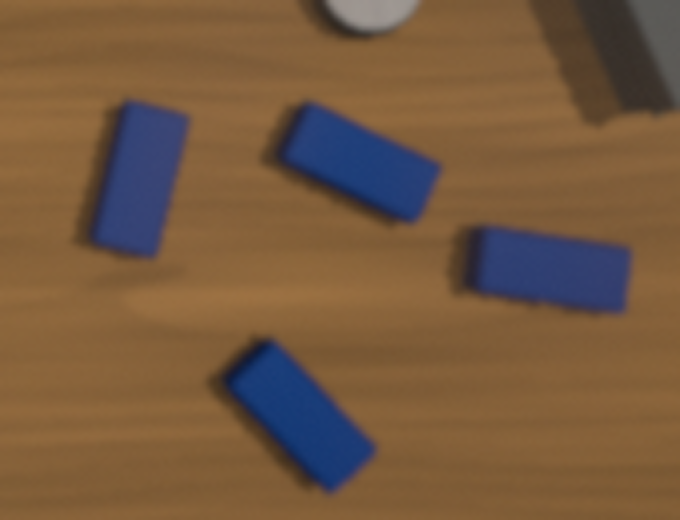

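The chosen case is at crop (140,180), top (355,244). Its yaw of about -0.23 is within half a radian and its size of 109x54 mm fits. The chest yaw is about -0.095 and its origin about (0.719, 0.035). The plates come out 170 mm apart, as described. Now I'll work the toggle.

```bash
cat >> h.py <<'E'
YAW=-.096; OX,OY=.7192,.035
np.set_printoptions(precision=4,suppress=True)
def C(x,y,z):
    c,s=np.cos(YAW),np.sin(YAW); return np.array([OX+c*x-s*y,OY+s*x+c*y,z])
def ori(p,yaw):  # pick the half-turn with the smaller joint-6 angle
    best=None
    for k in(0,np.pi,-np.pi):
        j=robot.inverse_kinematics(p,down(yaw+k))
        if j is not None and(best is None or abs(j[5])<abs(best[0])): best=(j[5],down(yaw+k))
    return best[1]
E
python3 - <<'E'
from h import *
robot.set_gripper(0.0)
p=C(-.05,.06,.25);o=ori(p,YAW)
robot.move_ptp(p,o)
robot.move_l(C(-.05,.06,.155),feed=.15)
f0=np.array(robot.get_state()["wrist_force"])
hit=robot.move_l(C(-.05,-.012,.155),feed=.04,force_limit=9.5)
s=robot.get_state();d=s["position"]-np.array([OX,OY,0]);c=R.from_euler('z',-YAW).apply(d)
print(hit,s["clock"],c,s["wrist_force"]-f0,s["opening"])
robot.wait(2.3)
b=robot.grab_frame("top");save("top2",b[60:360,80:480])
for r in robot.place_of("top","drawer_right_front")[:2]: print(r["confidence"],w(cam("top"),r["uv"],.048), C(-.282,-.075,.048))
E
```

```text
True 7.85 [-0.0502 -0.0053  0.1548] [0.3618 5.4902 4.1547] 9.388952511755539e-05
0.64 [[ 0.4347 -0.0089  0.048 ]] [ 0.4313 -0.0126  0.048 ]
```

View pics/top2.png

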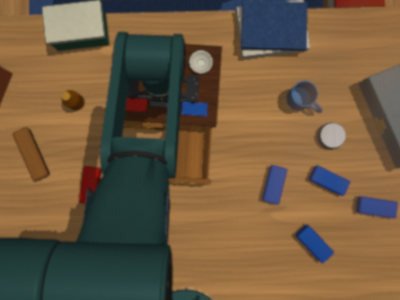

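The picture shows the right drawer out, its front at about (190,182) in the crop. Measured x is 0.435 against 0.431 expected for fully out. I'll release the toggle and look at the case with the wrist camera.

Run:
```python
from h import *
robot.wait(.4)
robot.move_l(C(-.05,.06,.155),feed=.1)
robot.move_l(C(-.05,.06,.25),feed=.2)
yaw=-.23;p=np.array([.40,-.275,.25]);o=ori(p,yaw)
robot.move_ptp(p,o); robot.set_gripper(.08); robot.wait(.2)
st=robot.get_state();cm=cam("wrist",st);b=robot.grab_frame("wrist");save("wr",b)
for r in robot.cut_out("wrist","case_blue")[:3]:
    v,u=np.nonzero(r["mask"]);pp=w(cm,np.c_[u,v],.036)[:,:2]
    print(r["confidence"],r["uv"],cv2.minAreaRect((pp*1000).astype(np.float32)))
for r in robot.place_of("wrist","case_blue")[:2]: print(r["confidence"],r["uv"],w(cm,r["uv"],0))
t=robot.grab_frame("top");save("top3",t[130:210,160:330].repeat(4,0).repeat(4,1))
for n,z in(("drawer_right_front",.048),("drawer_right_floor",.016),("toggle_tip",.185)):
    r=robot.place_of("top",n)
    if r: print(n,r[0]["confidence"],w(cam("top"),r[0]["uv"],z))
print(C(-.282,-.075,.048),C(-.05,0,.185),robot.get_state()["clock"],robot.get_state()["qpos"])
```

```text
0.87 [399.4, 264.2] ((252.68943786621094, -379.54766845703125), (118.60672760009766, 53.57738494873047), 41.63240432739258)
0.85 [512.6, 169.3] ((350.8731689453125, -557.678955078125), (124.63545989990234, 54.05223846435547), 79.05712127685547)
0.76 [404.5, 124.7] ((428.2882080078125, -429.6334228515625), (116.23896789550781, 50.26060485839844), 62.710365295410156)
0.84 [381.2, 261.1] [[ 0.2456 -0.3849  0.    ]]
0.76 [503.5, 166.3] [[ 0.3442 -0.5656  0.    ]]
drawer_right_front 0.82 [[ 0.4418 -0.0038  0.048 ]]
drawer_right_floor 0.83 [[ 0.516  -0.0212  0.016 ]]
toggle_tip 0.44 [[0.6645 0.0305 0.185 ]]
[ 0.4313 -0.0126  0.048 ] [0.6694 0.0398 0.185 ] 16.0417 [-0.7447  0.1766  1.7271  0.      1.2379  1.0561]
```

View pics/wr.png

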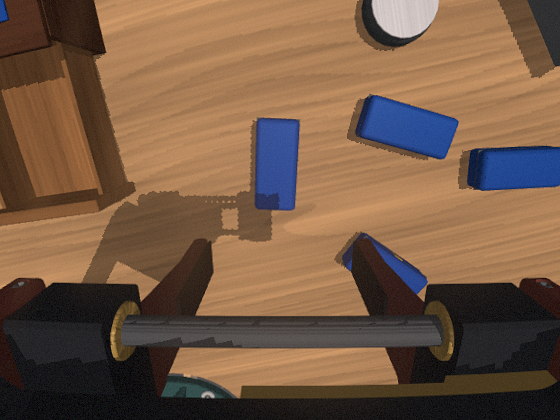

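View pics/top3.png

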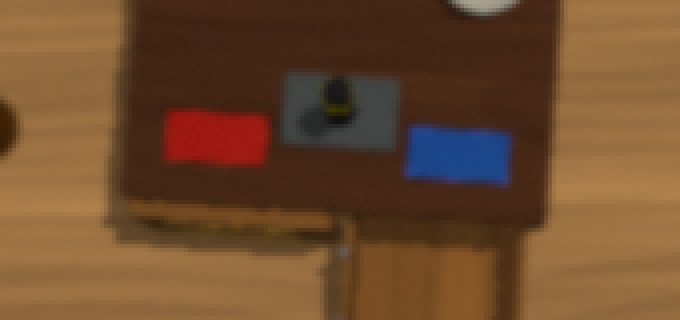

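The toggle is upright again. The wrist picture shows the target case with its top corners at (257,118), (298,120), (295,209) and (255,208), standing clear of the others. Drawer floor measured (0.516,-0.021) against the model (0.518,-0.021), so the drawer is fully out. Next I'll grasp the case.

Run:
```python
from h import *
cm=cam("wrist")
q=w(cm,[(257,118),(298,120),(295,209),(255,208)],.036);c=q.mean(0)
a=(q[0]+q[1]-q[2]-q[3])/2; yaw=np.arctan2(a[1],a[0])
print(c,np.linalg.norm(a),np.linalg.norm(q[0]-q[1]),yaw)
assert abs(np.linalg.norm(a)-.11)<.012 and abs(yaw+.23)<.12
p=np.array([c[0],c[1],.018])   # TCP: grasp point at 26 mm, tips at 7 mm
o=ori(p,yaw)
robot.move_ptp(p+[0,0,.10],o)
print(robot.move_l(p,feed=.12,force_limit=10))
robot.set_gripper(.03,squeeze=15)
s=robot.get_state();print(s["opening"],s["grip_force"],s["position"],s["clock"])
robot.move_l(p+[0,0,.17],feed=.12)
s=robot.get_state();print(s["opening"],s["grip_force"],s["wrist_force"])
save("held",robot.grab_frame("scene")[100:400,50:450])
```

```text
[ 0.4185 -0.273   0.036 ] 0.10586578793237653 0.046309708178405656 -0.2628659356943859
False
0.05031509657328101 14.978616535663605 [ 0.4186 -0.273   0.0182] 18.1917
0.050237085159853194 14.97661605477333 [-0.2891  0.6709 -2.1648]
```

View pics/held.png

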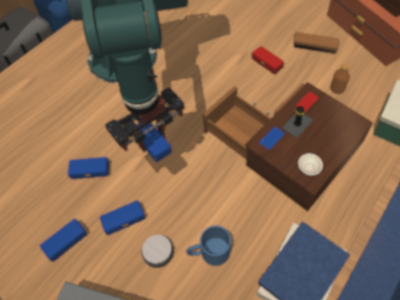

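The case is held at 50 mm opening and 15 N, and the right drawer is open. Now I'll lay the case in.

Run:
```python
from h import *
x,y=-.197,-.075
p=C(x,y,.19);o=ori(p,YAW)
robot.move_ptp(p,o)
h1=robot.move_l(C(x,y,.05),feed=.12,force_limit=12)
h2=robot.move_l(C(x,y,.033),feed=.02,force_limit=2.5)
s=robot.get_state();print(h1,h2,s["position"],s["wrist_force"],s["opening"],s["clock"])
```

```text
False True [ 0.5157 -0.0207  0.0341] [-1.2558 -0.4994  4.5026] 0.05011547470643519 22.9167
```

Run:
```python
from h import *
x,y=-.197,-.075
robot.set_gripper(.064); robot.wait(.2)
s=robot.get_state();print(s["wrist_force"],s["opening"])
robot.move_l(C(x,y,.20),feed=.12)
st=robot.get_state();b=robot.grab_frame("wrist");save("in",b);cm=cam("wrist",st)
for r in robot.place_of("wrist","case_blue")[:3]: print(r["confidence"],r["uv"],w(cm,r["uv"],.016))
print(C(x,y,.016),px(cm,[C(x+.055*i,y+.025*j,.052) for i,j in((1,1),(1,-1),(-1,-1),(-1,1))]))
```

```text
[-0.7838 -0.2374 -0.3734] 0.06382162118227445
0.58 [280.8, 187.2] [[ 0.5135 -0.0197  0.016 ]]
[ 0.5159 -0.0208  0.016 ] [[254.83   136.5415]
 [308.3193 136.5249]
 [305.7554 244.7612]
 [257.486  244.7949]]
```

View pics/in.png

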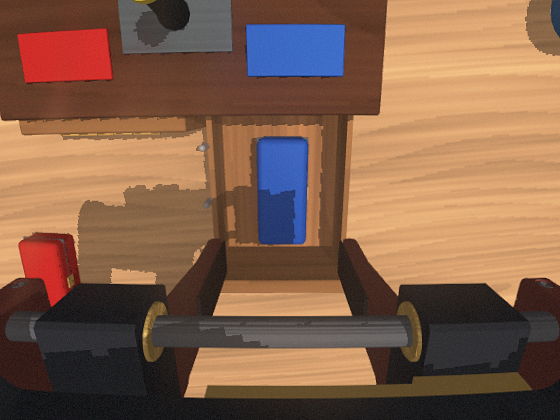

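The case lies flat in the drawer at (280,190), clear of the front panel. Next I'll push the drawer home.

Run:
```python
from h import *
y=-.075
robot.move_l(C(-.325,y,.20),feed=.2)
robot.set_gripper(0.0)
print(robot.move_l(C(-.325,y,.06),feed=.15,force_limit=15))
h=robot.move_l(C(-.150,y,.06),feed=.05,force_limit=32)
h2=None if h else robot.move_l(C(-.126,y,.06),feed=.02,force_limit=32)
s=robot.get_state();c=R.from_euler('z',-YAW).apply(s["position"]-np.array([OX,OY,0]))
print(h,h2,c,s["wrist_force"],s["clock"])
```

```text
False
False False [-0.1364 -0.0749  0.0594] [-28.2281   1.407   21.0337] 33.1167
```

Run:
```python
from h import *
y=-.075
robot.move_l(C(-.20,y,.06),feed=.05)
robot.move_l(C(-.23,y,.22),feed=.2)
robot.wait(.3)
robot.move_ptp(np.array([.33,.36,.25]),ori(np.array([.33,.36,.25]),0.6)); robot.wait(.5)
b=robot.grab_frame("top");save("end",b[120:320,100:480].repeat(2,0).repeat(2,1))
cm=cam("top")
for n,z in(("drawer_right_front",.048),("drawer_left_front",.048),("toggle_tip",.185),("case_red",0),("ring_dish",.105)):
    r=robot.place_of("top",n)
    if r: print(n,r[0]["confidence"],w(cm,r[0]["uv"],z))
print(C(-.132,-.075,.048),C(-.132,.075,.048),robot.get_state()["clock"])
```

```text
drawer_right_front 0.89 [[ 0.5862 -0.0268  0.048 ]]
drawer_left_front 0.64 [[0.601  0.1242 0.048 ]]
toggle_tip 0.64 [[0.6766 0.0374 0.185 ]]
case_red 0.89 [[0.4291 0.2735 0.    ]]
ring_dish 0.66 [[ 0.7736 -0.0586  0.105 ]]
[ 0.5806 -0.027   0.048 ] [0.595  0.1223 0.048 ] 39.3333
```

View pics/end.png

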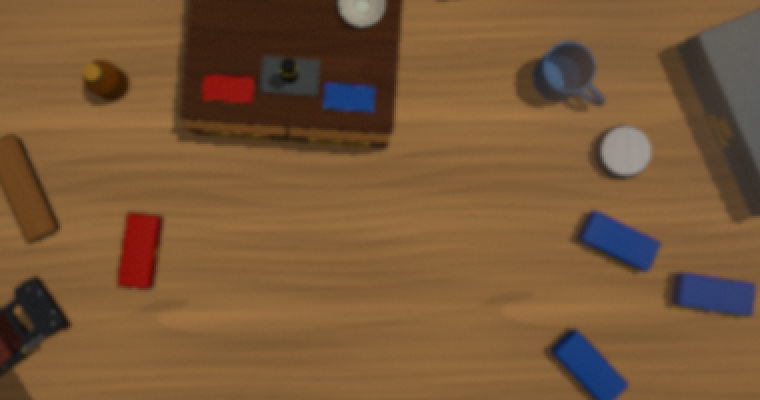

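Both drawer fronts are flush, at (230,130) and (340,140), each with the same 6 mm measuring offset. The toggle is upright and everything else is where it was, so I'm handing in.

```bash
python3 -c "
from rig import robot
print(robot.job_done())"
```

```text
the job is handed in; nothing more can be done
None
```

The blue case lies flat in the right drawer under the blue plate; the drawer is pushed home and looks latched, the other drawer stayed shut, nothing else appears moved, and I handed the job in with the clock at about 39 s.

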